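Fold the hold-down frame over the part and run the welder's loading slide home

ROBOT

A 6-joint arm with a two-finger parallel gripper is mounted at the origin on the work surface. World frame = base frame: x ahead of the robot, y to its left, z up, the work surface at z = 0. Lengths are in m, angles in rad, forces in N, time in s.
With the tool pointing down it reaches from about 0.15 to 0.775 m from the base axis. Payload 6.1 kg.
Tool frame: the origin (TCP) lies at the very end of the fingers, on their centre line; the grasp point (between the pads) lies 19 mm behind it; z points along the fingers, y is the line along which they close (so a half turn about z gives the same grasp; the last joint's range is limited). The gripper opens to 85 mm and grips with 20 to 120 N. Pads are 22 mm wide; open, the fingers measure 114 mm over their backs; the gripper's body (76 mm by 85 mm) begins 54 mm behind the grasp point. The pads swing forward as they close: fully open they stand 13 mm farther back than shut.
Start: joints at [-1.253, 0.126, -0.04, 1.405, 0, 1.571], TCP at [0.164, -0.499, 0.231] pointing down, gripper open.
Joint ranges: [-2.72, 2.72], [-0.95, 1.95], [-1.27, 1.35], [-1.78, 2.02], [-1.46, 1.47], [-3.14, 3.14]. Speed limits (rad/s): [2.39, 2.39, 3.01, 3.14, 3.14, 3.14].

INTERFACE

Orientations are given as a unit quaternion [w, x, y, z].
In Python, from plant import readout, eyes, hand_in gives the robot as it stands.
- The arm moves only by the tool apply_moves, never from a script. Its argument "motion" is a list of rows, each an object with "offset": the shift along the tool's x, y, z in cm, a list of three; "turn": the turn about the tool's z in rad; "gripper": the gripper's target within -1 to 1 (fully open at 1, half-way at 0, shut at -1). A call has 1 to 10 rows; each row is the pose to reach, as a shift and turn from the pose commanded when the call began, along the tool's axes at that moment; what a row does not reach only later rows make up. A row lasts 1/10 s, in which the tool goes at most 50 mm and 8.59 degrees, less where a joint would pass 70% of its speed; a pose out of reach is approached as far as the arm can. A call with a gripper value outside its range is refused whole. The fingers move at their own pace and stop on an object; "force" is the grip in N (left out, the last holds). Time passes only in rows, so rows that repeat a pose let the fingers close. It gives the time, the measured TCP pose, the force, the opening and the grip force at its end, in the units of the state.
- readout.get_obs(): the state, without advancing time (a new reading comes with each control period).
- eyes.capture(name): name is "side" or "top" or "wrist"; returns a dict with "img" (384x512x3 uint8, red, green, blue), "depth" (384x512 float32, m along the optical axis (not along the pixel's ray), 0 where there is no reading), "fx", "fy", "cx", "cy" (pixels), "R" (3x3) and "t" (3): a world point X has camera coordinates R X + t; the wrist camera has in their place "T_tool_cam" (4x4, takes a point from camera to tool coordinates, whose origin is the TCP and whose axes are the flange's). Camera axes: x right, y down, z forward; pixel columns grow to the right and rows downward; lengths in m; the calibration is good to about 2 mm. A picture is of the moment at which its call begins: read the wrist's pose just before it.
- hand_in(): hands the job in; it is judged then, once.
The state is a dict: "clock": time; "q": joint angles; "dq": joint speeds; "joint_efforts": joint torques, N m; "position": TCP position; "tool_rot": TCP orientation; "ft_force": force on the tool from outside, world axes, zero at the start; "torque": the same for the moment, N m; "finger_gap": finger opening in m; "grasp_force": force on a finger pad.
Only numpy, scipy, OpenCV 4.12 (cv2) and the standard library are available. Lean on these libraries where they do the work, as an engineer would, in place of code of your own. Each camera call takes 0.05 s, during which the arm holds its last target. There are 200 camera calls.

TASK

The ultrasonic welder's loading slide is drawn out towards its operator side with a white filter housing lying in its nest and the hold-down frame standing open. With the fingertips only, first fold the frame down flat over the housing, then push the slide, without slamming it, all the way in under the horn until it meets its end stop. Pinch and lift nothing, do not reach between frame and housing or knock the welding horn, keep the housing seated in its nest, and leave the other things on the bench where they are.

Things in the scene. Friction and masses are not known exactly. Their poses are not given: they have to be found in the camera images.
- welder: Bench ultrasonic welder, fixed; place and heading vary. Origin on the bench (z=0) below the horn axis; x = direction in which the slide is pushed home, z up, y left of x. Slide bed on the bench: x -310 to 115 mm, 130 mm wide, 28 mm high. End stop at x = 75. Barrel (61 mm radius) over the horn from z 320; head box x -80 to 345, y +-80, z 450 to 740; column at x = 270.
- horn: Blue metal welding horn of the welder, raised and fixed above the place where the nest goes: 100 mm across, its lower tip 52 mm across, 130 mm tall. Origin at the centre of its lower face, 165 mm above the bench. Not to be knocked.
- slide (a joint): Loading slide, m: 0 = home on its end stop, nest under the horn; positive = drawn out along the welder's -x (starts at 0.18; its outer limit is 0.185). Runs level on rails; friction about 3 N plus 12 N per m/s, moving mass about 1.8 kg (varies); stays where it is left.
- push_face (a point): Centre of the front face of the slide's upright aluminium push plate, at the slide's end farthest from the horn; the face looks along the welder's -x. Plate 130 mm wide (y), 10 thick, from 32 to 95 mm above the bench; this point is 66 mm above the bench, 170 mm to -x of the nest centre. Bracing slopes down behind it. Axes as the welder's.
- nest (a point): Centre of the nest's top face, 80 mm above the bench; moves with the slide. The nest is a grey block 110 x 110 mm with a round pocket 75 mm across, 20 mm deep. Axes as the welder's.
- frame_hinge (a point): Middle of the hold-down frame's hinge line, 85.5 mm above the bench, 66 mm to the welder's -y side of the nest centre; the hinge line runs along the welder's x. Moves with the slide. Axes as the welder's.
- frame (a joint): Hold-down frame, rad: 0 = flat on the nest over the housing, 1.57 = upright; starts 1.5 to 1.85 (limit 1.9), past upright it leans to the welder's -y. Stiff hinge (0.17 N m): it stays where it is left and does not fall; about 3 N on its free-end bar moves it. Pushed over from its outer (-y) side towards +y, then down.
- frame_bar (a point): Middle of the outer face (top face when down) of the frame's free-end bar, 111 mm from the hinge line. Frame: 110 mm along x, 11 to 126 mm from the hinge, window 60 mm (x) wide 34 to 96 mm from the hinge; plate 7 mm thick, outer face 4.5 mm outside the hinge axis. Axes: z = outward normal of that face, y = from hinge to free end, x as the welder's.
- frame_pad: Black rubber facing, 3 mm thick, on the inner face of the frame, the one that comes down over the housing. Fingers do not belong on it. Origin on the hinge line, axes as the frame's.
- housing: White round plastic filter housing lying loose in the nest's pocket: disc 72 mm across, 18 mm high, with a hub on top, 32 mm high in all, 40 g. Origin at the centre of its underside; seated, that is 20 mm below the nest's top face.
- spare: A second, identical housing lying on the bench. Leave it. Origin at the centre of its underside.
- tape: Roll of paper tape lying on the bench, 104 mm across, 24 mm high. Leave it. Origin at the centre of its underside.
- marker: Black marker pen lying on the bench, 125 x 16 x 16 mm, long along its x. Leave it. Origin at the centre of its underside.
Things that resemble listed ones, but are neither listed nor needed, are in the scene too. Leave any yellow look-alike of the housing alone.

How it is judged:
By the outcome, as a careful person would: the job done as asked, in the order asked, and still so for the second after the job is handed in, with the robot touching nothing.
It also fails if it takes over 51 s, if anything falls off the work surface, if the arm or the gripper's body presses on something with over 40 N, if the wrist force passes 120 N, or if a joint passes its speed limit or range.

## Working session

There is one attempt and no reset: what is moved stays moved. The work goes in short steps, Python scripts to look and compute and a tool call to move; the robot and the scene stay as the last step left them, time stands still between calls to the robot, and variables do not carry over. Pictures are saved under pics/ and viewed, at most 10 in all, crops included, and the job is handed in when it is done.

Besides the shell and the picture viewer there is one more tool, called as name(argument=value, ...), one argument or row to a line, values as JSON. apply_moves: Moves the arm, as the interface text tells. Its arguments: {"type":"object","properties":{"motion":{"type":"array"},"force":{"type":"number"}},"required":["motion"]}

```bash
mkdir -p pics
cat > h.py <<'E'
import numpy as np, cv2
from plant import readout, eyes
def save(n,f):
    c=eyes.capture(n); cv2.imwrite('pics/'+f+'.png',c['img'][:,:,::-1]); np.savez('pics/'+f+'.npz',**c); return c
def world(c,u,v):
    z=c['depth'][int(v),int(u)]; p=np.array([(u-c['cx'])/c['fx']*z,(v-c['cy'])/c['fy']*z,z]); return c['R'].T@(p-c['t'])
def cloud(c):
    v,u=np.mgrid[:384,:512]; z=c['depth']; p=np.stack([(u-c['cx'])/c['fx']*z,(v-c['cy'])/c['fy']*z,z],-1)
    return (p-c['t'])@c['R']
E
python3 - <<'E'
from h import *
a=save('top','top1');b=save('side','side1')
print(readout.get_obs())
cv2.imwrite('pics/both.png',np.hstack([a['img'],b['img']])[:,:,::-1][:, :])
E
```

```text
{'clock': 0.1, 'q': array([-1.25301162e+00,  1.26345336e-01, -4.04943990e-02,  1.40538328e+00,
        1.29189467e-06,  1.57080949e+00]), 'dq': array([ 0.00047194,  0.00010621,  0.00092607, -0.00031185,  0.00084854,
       -0.00067904]), 'joint_efforts': array([-4.73453154e-03, -4.36901414e+01,  3.53608525e+01,  1.36006743e-02,
       -2.14277461e-04, -1.06316594e-05]), 'position': array([ 0.16393286, -0.498377  ,  0.23059864]), 'tool_rot': array([-7.04458504e-04,  9.87403936e-01,  1.58218070e-01, -1.12235232e-04]), 'ft_force': array([0.24675419, 1.48295654, 0.46339187]), 'torque': array([ 0.01531012,  0.00870147, -0.05519857]), 'grasp_force': 0.0, 'finger_gap': 0.08513203805783372}
```

View pics/top1.png

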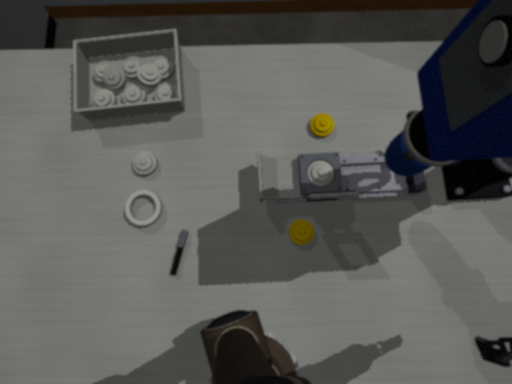

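View pics/side1.png

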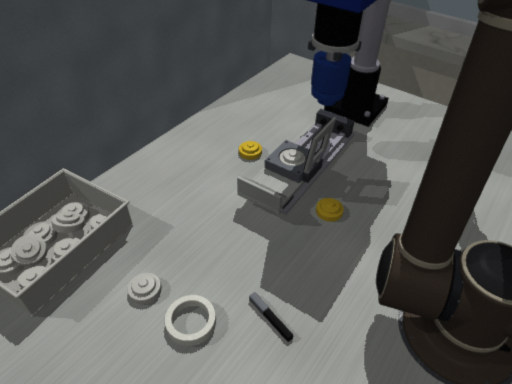

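Top view: the slide runs to the right, with its push plate at (262,176), nest at (320,173), open frame edge-on at (322,197) and horn at (405,155). The white housing in the nest is at (319,172). Look-alikes are the yellow ones at (321,125) and (301,232), the spare at (145,162), and the white ones in the box at about (130,80).

Run:
```python
from h import *
class C(dict):pass
a=dict(np.load('pics/top1.npz'));b=dict(np.load('pics/side1.npz'))
P=cloud(a);Q=cloud(b)
for n,c,p in [('hub',a,(319,172)),('plate',a,(261,176)),('nestcorner',a,(304,158)),('frame',a,(322,197)),('y1',a,(321,125)),('y2',a,(301,232)),('horn',a,(405,155)),('bed',a,(370,190)),('frame_s',b,(322,140)),('plate_s',b,(262,193)),('hub_s',b,(291,155))]:
    print(n,world(c,*p).round(3))
h=world(a,319,172)
# nest top: z 75..86 near hub; rect
for W,nm in((P,'top'),(Q,'side')):
    d=np.linalg.norm(W[...,:2]-h[:2],axis=-1)
    m=(d<.09)&(abs(W[...,2]-.08)<.004); pts=W[m]
    print(nm,m.sum(), cv2.minAreaRect(pts[:,:2].astype(np.float32)*1000))
    m=(d<.10)&(W[...,2]>.115); pts=W[m]; print('frame',m.sum(),pts.min(0),pts.max(0), np.median(pts,0)) if m.any() else 0
    m=(d<.23)&(d>.12)&(W[...,2]>.045)&(W[...,1]>h[1]+.1); pts=W[m]; print('plate',m.sum(),pts.min(0),pts.max(0)); print(cv2.minAreaRect(pts[:,:2].astype(np.float32)*1000))
# bed heading: z~.028
im=cv2.imread('pics/top1.png')[110:250,230:450]; i2=cv2.imread('pics/side1.png')[90:220,220:380]
i1=cv2.resize(im,None,fx=1.8,fy=1.8,interpolation=3);i2=cv2.resize(i2,(396,int(130*396/160)),interpolation=3)
hh=max(i1.shape[0],i2.shape[0]); f=lambda i:cv2.copyMakeBorder(i,0,hh-i.shape[0],0,0,0)
cv2.imwrite('pics/crop1.png',np.hstack([f(i1),f(i2)]))
```

```text
hub [ 0.54  -0.179  0.09 ]
plate [ 0.53  -0.023  0.092]
nestcorner [ 0.582 -0.141  0.083]
frame [ 0.467 -0.179  0.119]
y1 [ 0.697 -0.201  0.031]
y2 [ 0.384 -0.132  0.033]
horn [ 0.515 -0.309  0.328]
bed [ 0.502 -0.331  0.026]
frame_s [ 0.476 -0.219  0.146]
plate_s [ 0.521 -0.017  0.082]
hub_s [ 0.541 -0.178  0.09 ]
top 1298 ((532.0368041992188, -183.48410034179688), (129.2405242919922, 111.17694854736328), 2.9322423934936523)
frame 1714 [ 0.45360668 -0.27730763  0.11506878] [ 0.57217452 -0.1313501   0.68265056] [ 0.53874041 -0.27074884  0.65719417]
plate 802 [ 0.46872197 -0.07528707  0.04535646] [ 0.59665508 -0.01202656  0.09929458]
((533.4086303710938, -43.1667594909668), (128.0878143310547, 60.86720275878906), 1.695595383644104)
side 810 ((533.1493530273438, -186.19442749023438), (130.9553985595703, 116.27090454101562), 2.8778374195098877)
frame 554 [ 0.45374117 -0.24469585  0.11520082] [ 0.48005935 -0.13074671  0.21418019] [ 0.46264065 -0.17871919  0.1748016 ]
plate 886 [ 0.46810759 -0.0751113   0.04502125] [ 0.59860993 -0.00898851  0.09945429]
((534.38427734375, -41.86780548095703), (130.42242431640625, 61.068485260009766), 2.6354005336761475)
```

View pics/crop1.png

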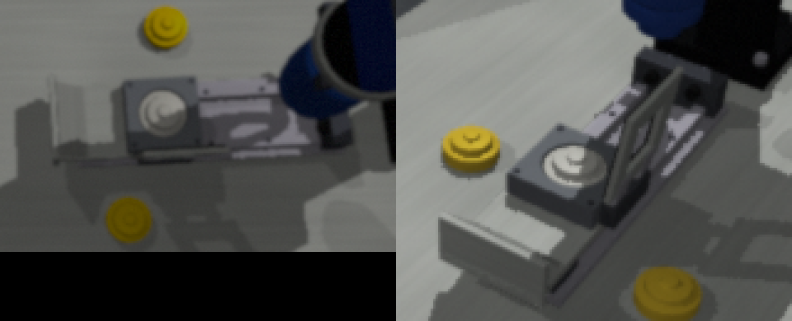

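The crop confirms the white housing in the nest, the upright frame on the robot side, and the push plate at the left. Next I fit the heading and the frame plane.

Run:
```python
from h import *
a=dict(np.load('pics/top1.npz'));b=dict(np.load('pics/side1.npz'))
P=cloud(a).reshape(-1,3);Q=cloud(b).reshape(-1,3)
def box(W,lo,hi): return W[np.all((W>lo)&(W<hi),axis=1)]
for n,W in(('top',P),('side',Q)):
    p=box(W,[.45,-.06,.06],[.62,.01,.105])
    # front face y(x): fit to top edge pts
    t=p[p[:,2]>.088]; k=np.polyfit(t[:,0],t[:,1],1); print(n,'plate edge slope',k[0],'y@.535',np.polyval(k,.535),'ymax',np.percentile(t[:,1],97),'x',t[:,0].min(),t[:,0].max(),len(t))
    p=box(W,[.42,-.26,.118],[.5,-.11,.225])
    c=p.mean(0); w=np.linalg.svd(p-c)[2]; print('frame c',c.round(4),'n',w[2].round(3),len(p),'y',p[:,1].min(),p[:,1].max(),'z',p[:,2].max())
    m=p[p[:,2]>.18]; print(' bar',m.mean(0).round(4) if len(m) else 0,len(m))
    e=box(W,[.46,-.27,.076],[.62,-.1,.084]); print(' nest',cv2.minAreaRect((e[:,:2]*1000).astype(np.float32)), np.median(e[:,2]))
f=box(Q,[.47,-.03,.045],[.61,.005,.09]); c=f.mean(0); w=np.linalg.svd(f-c)[2]; print('face',c,w[2],len(f))
```

```text
top plate edge slope 0.05007327015724969 y@.535 -0.021361982898155375 ymax -0.012419140560165848 x 0.46944951499210363 0.5966550772962236 277
frame c [ 0.4608 -0.1834  0.1972] n [-0.996 -0.041 -0.084] 273 y -0.24039894486844818 -0.13135009560169408 z 0.21503477767191154
 bar [ 0.4599 -0.1848  0.2082] 230
 nest ((532.0368041992188, -183.4840850830078), (129.24053955078125, 111.17696380615234), 2.932241439819336) 0.08031564907088219
side plate edge slope 0.04924797394026384 y@.535 -0.01865725475801782 ymax -0.012564134886691374 x 0.4688445448411491 0.5986099308711256 251
frame c [ 0.4634 -0.1808  0.1722] n [-0.99  -0.042 -0.132] 542 y -0.24469585154407336 -0.13074670746453332 z 0.2141801868483995
 bar [ 0.4594 -0.1797  0.2014] 268
 nest ((533.1494140625, -186.1944122314453), (130.9553985595703, 116.2708969116211), 2.8778395652770996) 0.08073545357000216
face [ 0.5319616  -0.01551587  0.06781057] [ 0.05222224 -0.99862759 -0.00397205] 552
```

apply_moves(
  motion=[
    {"offset":[4,-2.5,0],"turn":0.05,"gripper":-1},
    {"offset":[8,-5,0],"turn":0.1,"gripper":-1},
    {"offset":[12,-7.5,0],"turn":0.15,"gripper":-1},
    {"offset":[16,-10,0.5],"turn":0.2,"gripper":-1},
    {"offset":[20,-12.7,1],"turn":0.267,"gripper":-1},
    {"offset":[24,-15.3,2],"turn":0.267,"gripper":-1},
    {"offset":[28,-18,3],"turn":0.267,"gripper":-1},
    {"offset":[31,-20,4],"turn":0.267,"gripper":-1},
    {"offset":[33.4,-21.3,4.1],"turn":0.267,"gripper":-1},
    {"offset":[33.4,-21.3,4.1],"turn":0.267,"gripper":-1},
  ],
)

```text
clock: 1.1
position: [0.416, -0.1896, 0.1894]
tool_rot: [-0.001, 1.0, 0.028, -0.0]
ft_force: [-0.0, -0.1, 1.0]
finger_gap: 0.0001
grasp_force: 0.0
```

Run:
```python
from h import *
o=readout.get_obs(); print(o['position'],o['tool_rot'],o['ft_force'],o['finger_gap'],o['clock'])
b=save('side','side2'); cv2.imwrite('pics/crop2.png',cv2.resize(b['img'][40:240,200:400,::-1],(600,600)))
```

```text
[ 0.41602147 -0.18960807  0.18936029] [-6.14142088e-04  9.99618849e-01  2.75963892e-02 -4.68316035e-04] [-0.01899214 -0.10941336  0.96222307] 0.00010866800191361558 1.1
```

View pics/crop2.png

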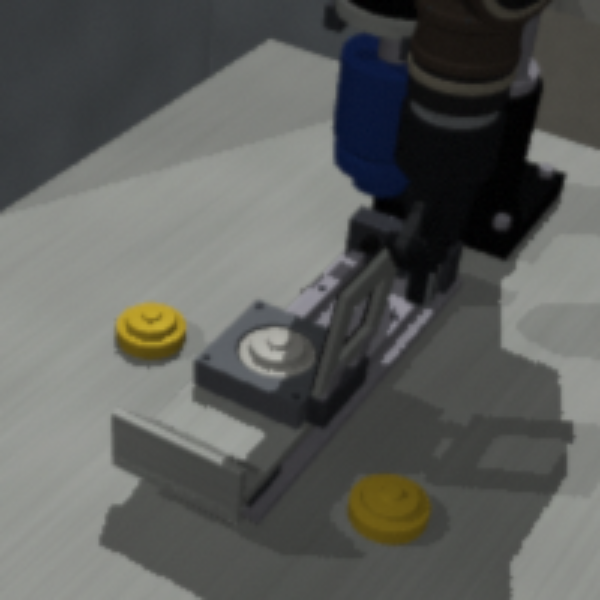

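apply_moves(
  motion=[
    {"offset":[2,0,0],"turn":0,"gripper":-1},
    {"offset":[3,0,0],"turn":0,"gripper":-1},
    {"offset":[3.8,0,0],"turn":0,"gripper":-1},
    {"offset":[4.4,0,0],"turn":0,"gripper":-1},
    {"offset":[5.2,0,0],"turn":0,"gripper":-1},
    {"offset":[6,0,0],"turn":0,"gripper":-1},
    {"offset":[6.8,0,0],"turn":0,"gripper":-1},
    {"offset":[7.8,0,0.1],"turn":0,"gripper":-1},
    {"offset":[8.6,0,0.25],"turn":0,"gripper":-1},
    {"offset":[9.4,0,0.5],"turn":0,"gripper":-1},
  ],
)

```text
clock: 2.15
position: [0.5095, -0.1871, 0.1851]
tool_rot: [-0.0, 1.0, 0.026, 0.0]
ft_force: [-1.4, 0.3, 0.3]
finger_gap: -0.0004
grasp_force: 0.6
```

Run:
```python
from h import *
o=readout.get_obs(); print(o['position'],o['ft_force'],o['clock'])
b=save('side','side3'); cv2.imwrite('pics/crop3.png',cv2.resize(b['img'][40:240,200:400,::-1],(600,600)))
```

```text
[ 0.50945746 -0.1870717   0.1851241 ] [-1.41035991  0.27431077  0.28419666] 2.15
```

View pics/crop3.png

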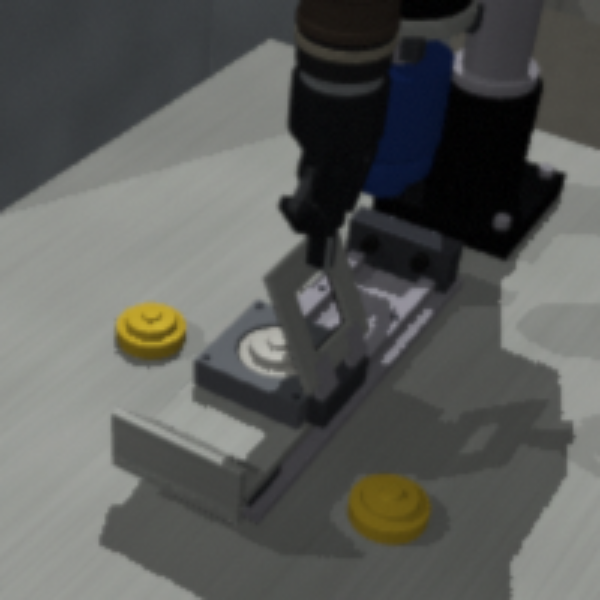

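Run:
```python
from h import *
b=dict(np.load('pics/side3.npz'));Q=cloud(b).reshape(-1,3)
H=np.array([.4756,-.188,.0855]); wy=np.array([.9987,.05]);wx=np.array([.05,-.9987])
D=Q-H; X=D[:,:2]@wx;Y=D[:,:2]@wy;Z=D[:,2]
m=(abs(X)<.06)&(Y>0.0)&(Z>.015)&(Z<.135)&(Y<.1)
th=np.arctan2(Z,Y); r=np.hypot(Y,Z)
s=m&(abs(X)>.033)&(r>.04)&(r<.13)
print(s.sum(),np.percentile(th[s],[10,50,90]),np.percentile(r[s],[5,50,99]))
t=np.median(th[s])
# along centre strip, list r and perpendicular offset
for x0 in (-.045,-.02,-.01,0,.01,.02,.045):
    k=m&(abs(X-x0)<.005)
    rr=Y[k]*np.cos(t)+Z[k]*np.sin(t); nn=-Y[k]*np.sin(t)+Z[k]*np.cos(t)
    o=np.argsort(rr); print(x0,[(int(1000*a),int(1000*c)) for a,c in zip(rr[o],nn[o]) if a>.08])
```

```text
369 [1.11763112 1.1623011  1.20006739] [0.04421577 0.08076352 0.12807915]
-0.045 [(80, 0), (82, -1), (82, 2), (82, 0), (84, 0), (85, 0), (88, 1), (90, 1), (91, 0), (91, 0), (93, 0), (94, -1), (95, -3), (97, -1), (97, 1), (98, -2), (98, -2), (102, 0), (102, 0), (103, -1), (104, 0), (105, 1), (105, -1), (107, -2), (109, 0), (110, -1), (111, 0), (112, -1), (112, -1), (113, -2), (114, -1), (116, -1), (117, 0), (118, -1), (120, 0), (120, -2), (121, 0), (121, -3), (121, 0), (122, -1), (124, -1), (125, -1), (126, -8), (127, -7), (127, -1), (127, 0), (128, -3), (128, -2), (128, -5)]
-0.02 [(97, -1), (99, -1), (100, 0), (100, -2), (102, 0), (104, 0), (105, -2), (105, -1), (108, -1), (108, 0), (111, 0), (111, -3), (111, 0), (113, 0), (114, -2), (115, 0), (116, -2), (117, -1), (119, 0), (120, 0), (121, -1), (121, 0), (122, 0), (122, -2), (123, -1), (124, 0), (125, -1), (126, -10), (126, 0), (126, -7), (126, -6), (126, -8), (127, -2), (127, -1), (127, -4)]
-0.01 [(96, -2), (97, 0), (99, -1), (99, -1), (102, -1), (103, -2), (103, -2), (105, -2), (106, -1), (107, 10), (108, 8), (109, 15), (109, 0)
[... 1026 characters left out ...]
8), (105, 13), (106, 17), (107, 0), (108, 20), (109, 21), (109, 3), (109, 15), (111, 21), (111, 21), (112, 20), (113, 0), (114, 22), (115, 23), (118, 0), (119, 25), (119, 0), (120, -2), (121, -2), (121, 26), (122, 27), (122, 22), (123, -2), (123, -1), (124, 27), (126, -1), (126, 0), (126, -3), (126, -3), (127, -5), (128, 29), (128, -4), (128, 30), (129, 25), (132, 32), (133, 30)]
0.01 [(98, 0), (105, 18), (109, 21), (112, 23), (115, 23), (118, 25), (124, 26), (127, -6), (128, -1), (128, -5), (128, 30), (131, 30)]
0.02 []
0.045 [(80, 0), (80, 0), (81, 1), (83, 0), (84, 0), (85, 0), (87, 0), (87, 0), (89, 0), (90, -1), (92, 0), (93, -1), (94, 1), (96, 0), (98, 0), (101, 0), (102, 0), (106, 0)]
```

apply_moves(
  motion=[
    {"offset":[1.1,0,0.5],"turn":0,"gripper":-1},
    {"offset":[2.1,0,1.0],"turn":0,"gripper":-1},
    {"offset":[3.0,0,1.7],"turn":0,"gripper":-1},
    {"offset":[3.9,0,2.4],"turn":0,"gripper":-1},
    {"offset":[4.6,0,3.2],"turn":0,"gripper":-1},
    {"offset":[5.4,0,4.1],"turn":0,"gripper":-1},
    {"offset":[5.8,0,4.8],"turn":0,"gripper":-1},
    {"offset":[6.2,0,5.6],"turn":0,"gripper":-1},
    {"offset":[6.6,0,6.5],"turn":0,"gripper":-1},
    {"offset":[6.9,0,7.2],"turn":0,"gripper":-1},
  ],
)

```text
clock: 3.2
position: [0.5776, -0.1837, 0.1124]
tool_rot: [-0.0, 1.0, 0.025, -0.0]
ft_force: [-0.8, -1.0, 0.6]
finger_gap: 0.0001
grasp_force: 0.4
```

apply_moves(
  motion=[
    {"offset":[0.2,0,0.6],"turn":0,"gripper":-1},
    {"offset":[0.4,0,1.2],"turn":0,"gripper":-1},
    {"offset":[0.5,0,1.7],"turn":0,"gripper":-1},
    {"offset":[0.5,0,2.0],"turn":0,"gripper":-1},
    {"offset":[0.5,0,2.2],"turn":0,"gripper":-1},
    {"offset":[0.5,0,2.3],"turn":0,"gripper":-1},
    {"offset":[0.5,0,2.3],"turn":0,"gripper":-1},
  ],
)

```text
clock: 3.9
position: [0.5825, -0.1835, 0.0904]
tool_rot: [0.0, 1.0, 0.025, 0.0]
ft_force: [-0.4, -0.2, 0.5]
finger_gap: -0.0003
grasp_force: 0.0
```

Almost down; I press until contact is felt.

apply_moves(
  motion=[
    {"offset":[0,0,0.1],"turn":0,"gripper":-1},
    {"offset":[0,0,0.2],"turn":0,"gripper":-1},
    {"offset":[0,0,0.3],"turn":0,"gripper":-1},
    {"offset":[0,0,0.3],"turn":0,"gripper":-1},
  ],
)

```text
clock: 4.3
position: [0.5826, -0.1835, 0.0899]
tool_rot: [0.0, 1.0, 0.025, 0.001]
ft_force: [-5.4, 1.1, 15.3]
finger_gap: -0.0
grasp_force: 7.0
```

apply_moves(
  motion=[
    {"offset":[0,0,-2],"turn":0,"gripper":-1},
    {"offset":[0,0,-5],"turn":0,"gripper":-1},
    {"offset":[-0.5,-4,-7],"turn":0,"gripper":-1},
    {"offset":[-1.5,-8.5,-7],"turn":0,"gripper":-1},
    {"offset":[-2.5,-13,-7],"turn":0,"gripper":-1},
    {"offset":[-3.5,-17.5,-7],"turn":0,"gripper":-1},
    {"offset":[-4.1,-22.1,-6],"turn":0,"gripper":-1},
    {"offset":[-4.1,-22.1,-2],"turn":0,"gripper":-1},
    {"offset":[-4.1,-22.1,2.6],"turn":0,"gripper":-1},
    {"offset":[-4.1,-22.1,2.6],"turn":0,"gripper":-1},
  ],
)

```text
clock: 5.3
position: [0.5259, 0.0311, 0.056]
tool_rot: [-0.001, 1.0, 0.029, -0.005]
ft_force: [-0.9, -0.4, -0.3]
finger_gap: -0.0004
grasp_force: 0.0
```

Run:
```python
from h import *
o=readout.get_obs(); print(o['position'],o['ft_force'],o['clock'])
b=save('side','side4'); cv2.imwrite('pics/crop4.png',cv2.resize(b['img'][40:240,200:400,::-1],(600,600)))
Q=cloud(b).reshape(-1,3)
H=np.array([.4756,-.188,.0855]); wy=np.array([.9987,.05]);wx=np.array([.05,-.9987])
D=Q-H; X=D[:,:2]@wx;Y=D[:,:2]@wy;Z=Q[:,2]
for lo,hi in((.015,.03),(.1,.122)):
    k=(abs(X)<.05)&(Y>lo)&(Y<hi)&(Z>.06)&(Z<.2); print(k.sum(),np.percentile(Z[k],[5,50,95]))
```

```text
[0.52593484 0.03109641 0.05596096] [-0.93739933 -0.41625724 -0.3300836 ] 5.3
132 [0.0892908  0.09202316 0.0952974 ]
173 [0.08942241 0.09136908 0.0934918 ]
```

View pics/crop4.png

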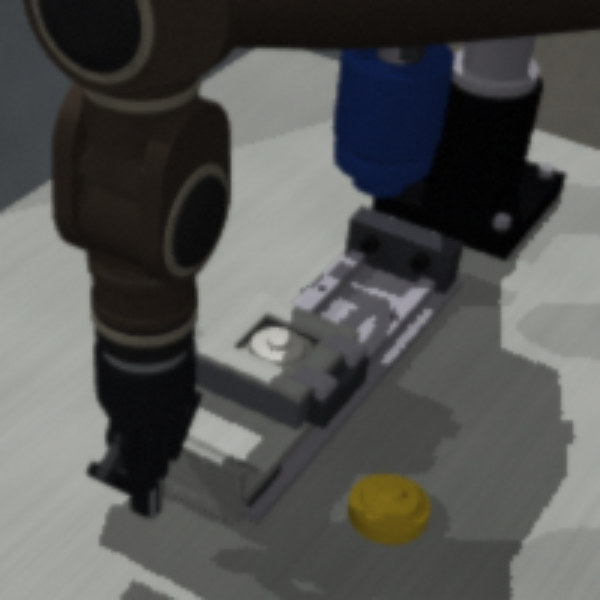

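apply_moves(
  motion=[
    {"offset":[0.4,1,0],"turn":0,"gripper":-1},
    {"offset":[0.4,2,0],"turn":0,"gripper":-1},
    {"offset":[0.4,2.5,0],"turn":0,"gripper":-1},
    {"offset":[0.4,3,0],"turn":0,"gripper":-1},
    {"offset":[0.4,3.5,0],"turn":0,"gripper":-1},
    {"offset":[0.4,4,0],"turn":0,"gripper":-1},
    {"offset":[0.4,4.7,0],"turn":0,"gripper":-1},
    {"offset":[0.4,5.5,0],"turn":0,"gripper":-1},
    {"offset":[0.4,6.3,0],"turn":0,"gripper":-1},
    {"offset":[0.4,7.1,0],"turn":0,"gripper":-1},
  ],
)

```text
clock: 6.35
position: [0.5387, -0.0404, 0.0611]
tool_rot: [-0.002, 1.0, 0.029, -0.0]
ft_force: [1.0, 4.2, 1.7]
finger_gap: -0.0001
grasp_force: 2.0
```

apply_moves(
  motion=[
    {"offset":[-0.1,0.8,0],"turn":0,"gripper":-1},
    {"offset":[-0.2,1.6,0],"turn":0,"gripper":-1},
    {"offset":[-0.2,2.4,0],"turn":0,"gripper":-1},
    {"offset":[-0.2,3.2,0],"turn":0,"gripper":-1},
    {"offset":[-0.2,4.0,0],"turn":0,"gripper":-1},
    {"offset":[-0.2,4.8,0],"turn":0,"gripper":-1},
    {"offset":[-0.2,5.6,0],"turn":0,"gripper":-1},
    {"offset":[-0.2,6.4,0],"turn":0,"gripper":-1},
    {"offset":[-0.2,7.2,0],"turn":0,"gripper":-1},
    {"offset":[-0.2,8,0],"turn":0,"gripper":-1},
  ],
)

```text
clock: 7.35
position: [0.5407, -0.1204, 0.0607]
tool_rot: [-0.002, 1.0, 0.029, -0.001]
ft_force: [-1.7, 3.7, 2.8]
finger_gap: -0.0005
grasp_force: 2.0
```

Run:
```python
from h import *
o=readout.get_obs(); print(o['position'],o['ft_force'],o['clock'])
b=save('side','side5'); cv2.imwrite('pics/crop5.png',cv2.resize(b['img'][40:240,200:400,::-1],(600,600)))
```

```text
[ 0.54068988 -0.12041519  0.06067476] [-1.73062124  3.66325296  2.79025708] 7.35
```

View pics/crop5.png

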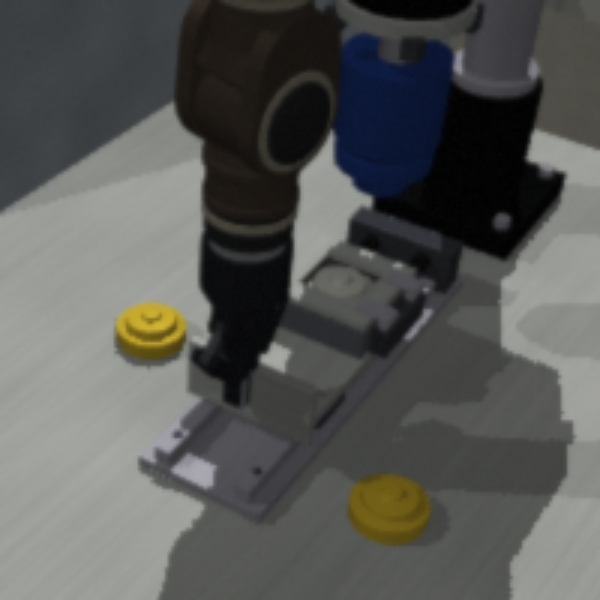

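apply_moves(
  motion=[
    {"offset":[-0.1,0.7,0],"turn":0,"gripper":-1},
    {"offset":[-0.1,1.4,0],"turn":0,"gripper":-1},
    {"offset":[-0.1,2.1,0],"turn":0,"gripper":-1},
    {"offset":[-0.1,2.7,0],"turn":0,"gripper":-1},
    {"offset":[-0.1,3.2,0],"turn":0,"gripper":-1},
    {"offset":[-0.1,3.6,0],"turn":0,"gripper":-1},
    {"offset":[-0.1,4.0,0],"turn":0,"gripper":-1},
    {"offset":[-0.1,4.3,0],"turn":0,"gripper":-1},
    {"offset":[-0.1,4.6,0],"turn":0,"gripper":-1},
    {"offset":[-0.1,4.8,0],"turn":0,"gripper":-1},
  ],
)

```text
clock: 8.4
position: [0.543, -0.168, 0.0607]
tool_rot: [-0.002, 1.0, 0.029, -0.0]
ft_force: [1.0, 3.9, 0.2]
finger_gap: 0.0
grasp_force: 1.6
```

apply_moves(
  motion=[
    {"offset":[0,0.2,0],"turn":0,"gripper":-1},
    {"offset":[0,0.4,0],"turn":0,"gripper":-1},
    {"offset":[0,0.6,0],"turn":0,"gripper":-1},
    {"offset":[0,0.8,0],"turn":0,"gripper":-1},
    {"offset":[0,0.95,0],"turn":0,"gripper":-1},
    {"offset":[0,1.1,0],"turn":0,"gripper":-1},
  ],
)

```text
clock: 9.0
position: [0.5436, -0.1789, 0.0606]
tool_rot: [-0.002, 1.0, 0.029, -0.0]
ft_force: [1.3, 2.7, 0.9]
finger_gap: -0.0001
grasp_force: 1.6
```

Still sliding freely, with no stop felt yet; I creep on.

apply_moves(
  motion=[
    {"offset":[0,0.15,0],"turn":0,"gripper":-1},
    {"offset":[0,0.3,0],"turn":0,"gripper":-1},
    {"offset":[0,0.45,0],"turn":0,"gripper":-1},
    {"offset":[0,0.45,0],"turn":0,"gripper":-1},
  ],
)

```text
clock: 9.4
position: [0.5436, -0.1803, 0.0607]
tool_rot: [-0.005, 1.0, 0.029, 0.0]
ft_force: [-0.3, 15.3, 4.7]
finger_gap: -0.0004
grasp_force: 7.5
```

apply_moves(
  motion=[
    {"offset":[0,-0.5,0],"turn":0,"gripper":-1},
    {"offset":[0,-2,0],"turn":0,"gripper":-1},
    {"offset":[0,-5,0],"turn":0,"gripper":-1},
    {"offset":[0,-9,0],"turn":0,"gripper":-1},
    {"offset":[0,-13,-2],"turn":0,"gripper":-1},
    {"offset":[0,-17,-5],"turn":0,"gripper":-1},
    {"offset":[0,-21,-9],"turn":0,"gripper":-1},
    {"offset":[0,-23,-12],"turn":0,"gripper":-1},
    {"offset":[0,-23,-12],"turn":0,"gripper":-1},
  ],
)

```text
clock: 10.3
position: [0.5331, 0.041, 0.1864]
tool_rot: [-0.004, 0.999, 0.036, 0.004]
ft_force: [0.7, -0.1, -0.3]
finger_gap: 0.0002
grasp_force: 0.0
```

Run:
```python
from h import *
o=readout.get_obs(); print(o['position'],o['ft_force'],o['clock'])
b=save('side','side6'); cv2.imwrite('pics/crop6.png',cv2.resize(b['img'][40:240,200:400,::-1],(600,600)))
Q=cloud(b).reshape(-1,3)
f=Q[np.all((Q>[.48,-.24,.045])&(Q<[.61,-.15,.09]),axis=1)]
wx=np.array([.05,-.9987]); s=(f[:,:2]-[.533,-.0155])@wx; print('travel',np.percentile(s,[2,10,25,50]))
```

```text
[0.53306489 0.04098158 0.18641208] [ 0.74019864 -0.13317582 -0.32021007] 10.3
travel [0.1768653  0.17793352 0.17890231 0.17989788]
```

View pics/crop6.png

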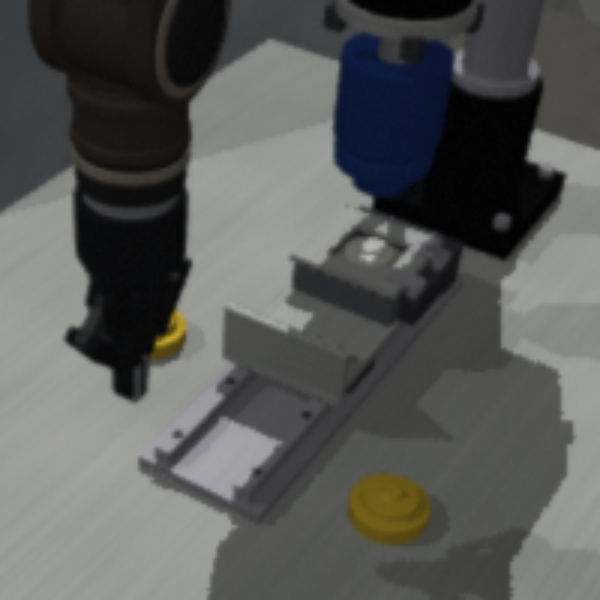

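The picture shows the slide home against the stop block (nest at about (375,260), travel about 0.18 m). The frame is flat, the housing is seated, and the gripper is clear at (130,390).

```bash
python3 -c "
from plant import hand_in
print(hand_in())"
```

```text
the job is handed in; nothing more can be done
None
```

The frame is folded flat over the housing and the slide is pushed gently home, meeting its end stop at about 15 N. The housing looks seated, the arm is clear, and the job was handed in at about 10 s on the clock.

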